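Hover the brass bush over the reamed housing

ROBOT

A 7-joint arm with a two-finger parallel gripper is mounted at the origin on the work surface. World frame = base frame: x ahead of the robot, y to its left, z up, the work surface at z = 0. Lengths are in m, angles in rad, forces in N, time in s.
With the tool pointing down it reaches from about 0.375 to 0.925 m from the base axis. Payload 3.1 kg.
Tool frame: the origin (TCP) lies midway between the tips of the shut fingers; the grasp point (between the pads) lies 19 mm behind it; z points along the fingers, y is the direction in which the jaws open and shut (so a half turn about z gives the same grasp; the last joint's range is limited). The gripper opens to 85 mm and grips with 20 to 120 N. Pads are 22 mm wide; open, the fingers measure 114 mm over their backs; the gripper's body (76 mm by 85 mm) begins 54 mm behind the grasp point. The pads swing forward as they close: fully open they stand 13 mm farther back than shut.
Start: joints at [-1.379, 0.383, 0.044, 1.598, -0.018, 1.161, -0.05], TCP at [0.186, 0.623, 0.231] pointing down, gripper open.
Joint ranges: [-2.61, 2.61], [-0.41, 2.15], [-1.48, 1.57], [0, 2.5], [-1.57, 4.71], [0.05, 1.97], [-2.85, 2.85]. Speed limits (rad/s): [2.79, 2.79, 3.14, 3.14, 3.14, 3.14, 3.14].

INTERFACE

Orientations are given as a unit quaternion [w, x, y, z].
In Python, from plant import state, camera, camera_params, close_job gives the robot as it stands. The module is installed in compiled form; this text tells all that it offers.
- The arm moves only by the tool servo_tool, never from a script. Its argument "plan" is a list of rows, each an object of numbers: "grip": the gripper command: -1 is shut, 1 is fully open, values between are in proportion; "x", "y", "z": the shift along the world's x, y, z in mm; "twist": the turn about the world's z in degrees. In form: [{"grip": .., "x": .., "y": .., "z": .., "twist": ..}, ...]. A call has exactly 10 rows; each row is the pose to reach, as a shift and turn from the pose commanded when the call began; what a row does not reach only later rows make up. A row lasts 1/10 s, in which the tool goes at most 50 mm and 8.59 degrees, less where a joint would pass 70% of its speed; a pose out of reach is approached as far as the arm can. A call with a gripper value outside its range is refused whole. The fingers move at their own pace and stop on an object; "newtons" is the grip in N (left out, the last holds). Time passes only in rows, so rows that repeat a pose let the fingers close, or fill a call up. It gives the time, the measured TCP pose, the force and the opening at its end, in the units of the state.
- state(): the state, without advancing time (a new reading comes with each control period).
- camera(name): name is "scene" or "side" or "wrist"; returns (picture, depth): 420x560x3 uint8, red, green, blue; 420x560 float32, m along the optical axis (not along the pixel's ray), 0 where there is no reading.
- camera_params(name): a dict with "K" (3x3 intrinsics, pixels), "dist_coeffs" ([k1, k2, p1, p2, k3] as OpenCV has them; the pictures are not rectified), "rvec" (rotation vector, rad) and "tvec" (3), from world to camera coordinates, as OpenCV has them; the wrist camera has in their place "mount" (4x4, takes a point from camera to tool coordinates, whose origin is the TCP and whose axes are the flange's). Camera axes: x right, y down, z forward; pixel columns grow to the right and rows downward; lengths in m; the calibration is good to about 2 mm. A picture is of the moment at which its call begins: read the wrist's pose just before it. camera_params takes no time and is no camera call.
- close_job(): hands the job in, once; it reports no verdict.
The state is a dict: "clock": time; "joints": joint angles; "qvel": joint speeds; "effort": joint torques, N m; "tcp_pos": TCP position; "tcp_rot": TCP orientation; "wrist_force": force on the tool from outside, world axes, zero at the start; "moment": the same for the moment, N m; "finger_gap": opening from 0.0 (shut) to 1.0 (fully open).
Only numpy, scipy, OpenCV 4.12 (cv2) and the standard library are available. Lean on these libraries where they do the work, as an engineer would, in place of code of your own. Each camera call takes 0.05 s, during which the arm holds its last target.

TASK

Two identical bearing housings stand on the bench; the one with the green tag on its foot is reamed and ready, the one with the red tag is not. Take the flanged brass bush out of its wooden block, carry it over the rack of upright drills, and finish still holding it still and upright, spigot down, centred about 10 mm above the bore of the green-tagged housing, for the fit to be checked by eye before pressing. Do not touch the drill rack or either housing with anything, and leave the mug, oil bottle and spanner where they are.

Things in the scene. Friction and masses are not known exactly. Their poses are not given: they have to be found in the camera images.
- bush: The brass flanged bush, loose, about 0.33 kg (varies), 65 mm tall, round about its z axis. From its origin (centre of the underside of the spigot) upward along z: spigot 28 mm diameter and 25 mm long, flange 44 mm diameter and 6 mm thick (25 to 31 mm), hub 34 mm diameter (31 to 65 mm), to be gripped from above by the hub. It starts upright in the wooden block with the flange resting on the block and the origin 5 mm above the bench.
- rest_block: Fixed light wooden block 90 x 90 x 30 mm, with a vertical through hole of 32 mm in the middle, in which the bush stands. Origin at the centre of its underside on the bench, z up.
- drill_rack: Fixed blue steel drill rack between the bush and the housings, 300 mm along its x axis, 70 mm along its y axis, with upright steel drills; the tallest tips are 125 mm above the bench. Origin at the centre of its underside on the bench. The bush must pass above it, between its two ends.
- housing_a: Fixed metal bearing housing nearer the robot: a bare steel block 70 x 70 mm and 60 mm tall with a vertical bore, and a 12 mm thick grey foot reaching to 67 mm from the centre along its own +y and -y. Two bolt heads on the -y foot, the coloured tag on the +y foot. Origin at the centre of its underside on the bench.
- housing_b: The other housing, farther from the robot, identical to housing_a.
- housing_a_bore (a point): Centre of the mouth of the bore of housing_a, at its top face, 60 mm above the bench; z up. The bore is 32 mm in diameter and widens to about 44 mm at the top.
- housing_b_bore (a point): Centre of the mouth of the bore of housing_b, the same as for housing_a.
- tag_green: Fixed green plastic disc, 28 mm in diameter, 8 mm thick, lying on the +y foot of one of the housings, 51 mm from the axis of its bore: this is the housing to use. Origin at the centre of its underside.
- tag_red: The same disc in red, on the foot of the other housing, which is not to be used.
- mug: Bystander: white mug, 80 mm in diameter, 90 mm tall, with a handle on its +y side, loose, upright. Origin at the centre of its underside.
- oil_bottle: Bystander: clear plastic bottle with a black cap, 48 mm in diameter, 130 mm tall, loose, upright. Origin at the centre of its underside.
- spanner: Bystander: steel spanner 170 mm long lying along its x axis, loose. Origin at the underside of its middle.
There are look-alikes about, which are no part of the job. There is more than one size of the bush; the job needs the largest.

How it is judged:
On the way:
1. the bush is carried over the drill rack, between its ends and above the drills (z of bush in the frame of drill_rack above 0.12 m and y of bush in the frame of drill_rack between -0.035 and 0.035 m and x of bush in the frame of drill_rack between -0.15 and 0.15 m and contact force between bush and the fingers above 0.5 N), for 0.02 s.
At the end, for the whole second after the job is handed in: The bush is held still in the fingers, upright within about 6 degrees with the spigot down, its axis within 5 mm of the axis of the green-tagged bore, the underside of its spigot 3 to 18 mm above the bore's mouth, touching no housing (((horizontal distance between tag_green and housing_a_bore below 0.06 m and horizontal distance between bush and housing_a_bore below 0.005 m and z of bush in the frame of housing_a_bore between 0.003 and 0.018 m) or (horizontal distance between tag_green and housing_b_bore below 0.06 m and horizontal distance between bush and housing_b_bore below 0.005 m and z of bush in the frame of housing_b_bore between 0.003 and 0.018 m)) and angle between bush's own z axis and vertical below 0.1 rad and contact force between bush and the fingers above 1 N and contact force between bush and housing_a below 0.1 N and contact force between bush and housing_b below 0.1 N and linear speed of bush below 0.015 m/s); the arm keeps its last pose, push and grip.
It fails at once if the drill rack is touched (contact force between drill_rack and anything else above 0.5 N).
It fails at once if a housing is touched (contact force between any of housing_a, housing_b and anything else above 0.5 N).
It fails at once if a bystander is moved more than 20 mm or tipped (distance of any of mug, oil_bottle, spanner from where it was at the start of the episode above 0.02 m or angle between any of mug, oil_bottle's own z axis and vertical above 0.3 rad).
It also fails if it takes over 42 s, if anything falls off the work surface, if the arm or the gripper's body presses on something with over 40 N, if the wrist force passes 120 N, or if a joint passes its speed limit or range.

## Working session

There is one attempt and no reset: what is moved stays moved. The work goes in short steps, Python scripts to look and compute and a tool call to move; the robot and the scene stay as the last step left them, time stands still between calls to the robot, and variables do not carry over. Pictures are saved under pics/ and viewed, and the job is handed in when it is done.

Besides the shell and the picture viewer there is one more tool, called after "Call:" as a command line: name --argument value ..., lists and objects as JSON in quotes. servo_tool: Moves the arm, as the interface text tells. Its arguments: {"type":"object","properties":{"plan":{"type":"array","items":{"type":"object","properties":{"grip":{"type":"number"},"x":{"type":"number"},"y":{"type":"number"},"z":{"type":"number"},"twist":{"type":"number"}}}},"newtons":{"type":"number"}},"required":["plan"]}

```bash
mkdir -p pics; cat > h.py <<'E'
import numpy as np, cv2
from plant import state, camera, camera_params
def shot(n,tag):
    s=state(); p,d=camera(n); cv2.imwrite(f'pics/{tag}.png',p[:,:,::-1]); np.savez(f'pics/{tag}.npz',p=p,d=d,pos=s['tcp_pos'],rot=s['tcp_rot']); return p,d
E
python3 - <<'E'
from h import *
print(state())
for n in ['scene','side','wrist']:
    shot(n,n+'0'); print(n,camera_params(n))
E
```

```text
{'clock': 0.0, 'joints': array([-1.37881576,  0.38385366,  0.04381384,  1.59957474, -0.01790349,
        1.16122981, -0.04991603]), 'qvel': array([-4.16549388e-04, -1.39129980e-03,  4.12038264e-05, -2.26153542e-03,
        7.42853200e-04, -1.50572442e-03, -6.32398061e-04]), 'effort': array([-4.47550192e-04, -4.33462179e+01,  1.02422755e+00, -2.49511063e+01,
        1.05410945e-02,  1.11372155e-02,  1.55032586e-05]), 'tcp_pos': array([0.18545285, 0.6219873 , 0.22987446]), 'tcp_rot': array([-1.26651587e-04,  1.44343667e-01,  9.89526715e-01, -1.33070553e-03]), 'wrist_force': array([-0.72743156,  0.44704286, -0.26190797]), 'moment': array([ 0.0055684 ,  0.08501793, -0.00999214]), 'finger_gap': 0.9984728344727243}
scene {'K': array([[513.85905033,   0.        , 277.22953225],
       [  0.        , 513.85905033, 211.81710692],
       [  0.        ,   0.        ,   1.        ]]), 'dist_coeffs': array([-0.09305993,  0.        ,  0.        ,  0.        ,  0.        ]), 'rvec': array([ 2.18886876,  1.4067356 , -0.44088327]), 'tvec': array([-0.18866423, -0.41578184,  1.57511292])}
side {'K': ar
[... 257 characters left out ...]
 0.22055848, -2.67577292,  1.4771617 ]), 'tvec': array([0.54729784, 0.13121245, 1.07738077])}
wrist {'K': array([[327.4643529 ,   0.        , 281.90319719],
       [  0.        , 327.4643529 , 210.94397928],
       [  0.        ,   0.        ,   1.        ]]), 'dist_coeffs': array([-0.01865843,  0.        ,  0.        ,  0.        ,  0.        ]), 'mount': array([[-2.38959616e-04, -9.50448109e-01, -3.10883153e-01,
         7.92909100e-02],
       [ 9.99999802e-01, -4.63680694e-05, -6.26888666e-04,
         3.35145789e-04],
       [ 5.81410096e-04, -3.10883242e-01,  9.50447932e-01,
        -1.42568132e-01],
       [ 0.00000000e+00,  0.00000000e+00,  0.00000000e+00,
         1.00000000e+00]])}
```

View pics/scene0.png

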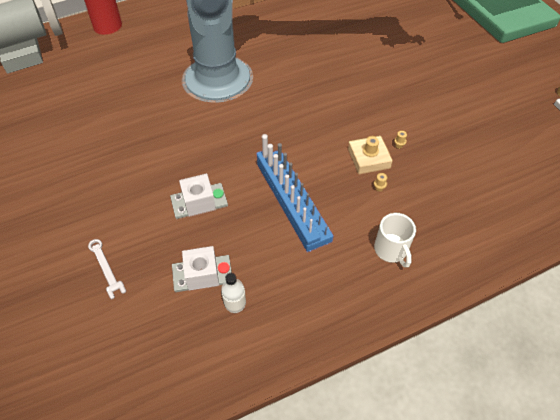

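View pics/side0.png

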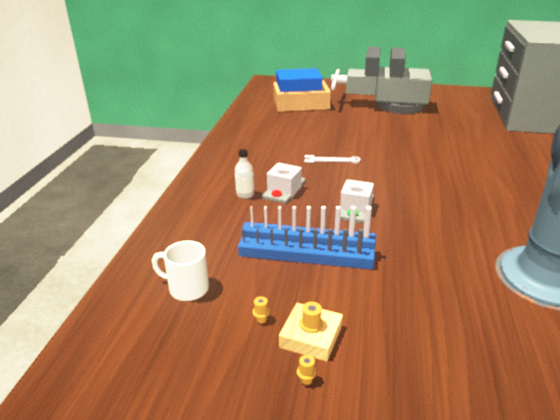

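View pics/wrist0.png

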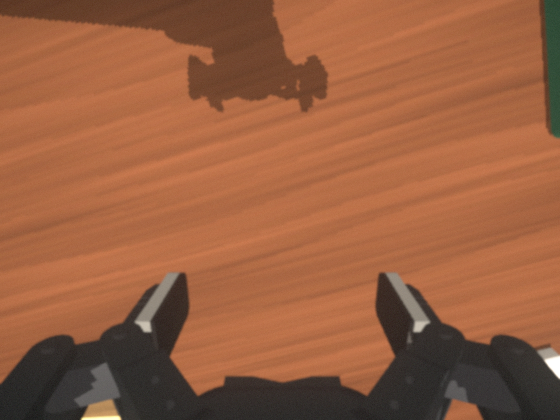

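The scene view shows the block with its bush at (371,147). There are two small look-alike bushes at (401,139) and (381,182). The green-tagged housing is at (197,193), nearer the robot, and the red-tagged one is at (201,267). The rack lies between bush and housings, from (265,155) to (320,240). The mug is at (396,238), the bottle at (233,293) and the spanner at (107,270). Next I'll measure and enlarge.

```bash
cat >> h.py <<'E'
from scipy.spatial.transform import Rotation as R
def cam(n,pos=None,rot=None):
    c=camera_params(n)
    if 'rvec' in c:
        Rm=cv2.Rodrigues(c['rvec'])[0]; return c['K'],c['dist_coeffs'],Rm.T,-Rm.T@c['tvec']
    q=np.array(rot); Rt=R.from_quat([q[1],q[2],q[3],q[0]]).as_matrix(); M=c['mount']
    return c['K'],c['dist_coeffs'],Rt@M[:3,:3],Rt@M[:3,3]+pos
def rays(n,uv,**k):
    K,D,Rw,C=cam(n,**k); u=cv2.undistortPoints(np.array(uv,float).reshape(-1,1,2),K,D)[:,0]
    return np.c_[u,np.ones(len(u))]@Rw.T,C
def plane(n,uv,z,**k):
    d,C=rays(n,uv,**k); return C+d*((z-C[2])/d[:,2])[:,None]
def cloud(n,tag):
    f=np.load(f'pics/{tag}.npz'); d=f['d']; v,u=np.mgrid[:d.shape[0],:d.shape[1]]
    k=dict(pos=f['pos'],rot=f['rot']) if n=='wrist' else {}
    r,C=rays(n,np.c_[u.ravel(),v.ravel()],**k); P=C+r*d.reshape(-1,1)
    return P.reshape(d.shape+(3,)),f['p'],d
E
python3 - <<'E'
from h import *
for n in ['scene','side']:
    P,p,d=cloud(n,n+'0'); hsv=cv2.cvtColor(p,cv2.COLOR_RGB2HSV)
    H,S,V=[hsv[...,i].astype(int) for i in range(3)]
    print(n,'C',cam(n)[3].round(3))
    ms=dict(green=(H>50)&(H<75)&(S>150)&(V>80),red=((H<4)|(H>175))&(S>200)&(V>120),blue=(H>100)&(H<125)&(S>150),brass=(H>16)&(H<28)&(S>140)&(V>90),wood=(H>16)&(H<30)&(S>40)&(S<140)&(V>180))
    for k,m in ms.items():
        nn,l,st,c=cv2.connectedComponentsWithStats(m.astype(np.uint8))
        for i in range(1,nn):
            if st[i,4]<25: continue
            q=P[(l==i)&(d>0)]
            if len(q)<10: continue
            md=np.median(q,0)
            if abs(md[0])>1.2 or abs(md[1])>1 or not -0.02<md[2]<.3: continue
            print(k,st[i],c[i].round(1),'med',md.round(3),'lo',np.percentile(q,3,0).round(3),'hi',np.percentile(q,97,0).round(3))
a=cv2.imread('pics/scene0.png'); b=cv2.imread('pics/side0.png')
A=cv2.resize(a[110:310,160:430],None,fx=2.9,fy=2.9,interpolation=2); cv2.imwrite('pics/c1.png',A)
B=cv2.resize(b[140:390,230:390],None,fx=2.4,fy=2.4,interpolation=2); cv2.imwrite('pics/c2.png',B)
E
```

```text
scene C [ 1.204 -0.337  1.062]
wood [395 131  12  15 101] [401.4 138. ] med [0.482 0.358 0.042] lo [0.465 0.346 0.018] hi [0.491 0.373 0.05 ]
wood [ 349  136   43   37 1049] [371.  154.2] med [0.496 0.253 0.029] lo [ 0.424  0.214 -0.   ] hi [0.531 0.307 0.07 ]
wood [374 173  13  16 129] [381.2 180.8] med [0.585 0.231 0.037] lo [0.565 0.219 0.001] hi [0.592 0.262 0.051]
side C [0.404 0.92  0.684]
blue [276  68  46  23 911] [298.7  79.2] med [ 0.685 -0.903  0.116] lo [ 0.607 -1.015  0.077] hi [ 0.77  -0.869  0.126]
blue [303 229  10   8  34] [306.3 233.8] med [0.525 0.003 0.052] lo [ 0.511 -0.015  0.048] hi [0.533 0.009 0.054]
blue [289 231   9   5  26] [293.5 233.7] med [0.551 0.006 0.052] lo [ 0.544 -0.004  0.048] hi [0.56  0.008 0.054]
blue [244 237 130  30 917] [316.2 249.8] med [0.501 0.032 0.032] lo [0.379 0.008 0.026] hi [0.638 0.044 0.035]
blue [363 238  12   9  37] [369.6 241. ] med [0.383 0.004 0.051] lo [ 0.375 -0.004  0.042] hi [0.397 0.009 0.053]
brass [291  98  20  11  70] [300.1 103.2] med [ 0.671 -0.882  0.032] lo [ 0.64  -0.899  0.01 ] hi [ 0.705 -0.869  0.046]
brass [
[... 651 characters left out ...]
1 ] hi [ 0.743 -0.208  0.105]
wood [167 249   7  12  51] [169.6 254.8] med [0.78  0.154 0.076] lo [0.777 0.148 0.06 ] hi [0.781 0.164 0.087]
wood [192 255  16  45 183] [203.5 276.7] med [0.706 0.17  0.04 ] lo [0.705 0.158 0.002] hi [0.719 0.192 0.084]
wood [ 279  303   63   57 1149] [301.7 336.7] med [0.499 0.294 0.03 ] lo [0.443 0.218 0.005] hi [0.526 0.309 0.034]
wood [307 304  10   8  32] [311.  307.2] med [0.48  0.256 0.072] lo [0.471 0.247 0.07 ] hi [0.487 0.265 0.074]
wood [323 312   8   9  32] [326.9 315.3] med [0.452 0.229 0.032] lo [0.448 0.223 0.03 ] hi [0.461 0.241 0.035]
wood [311 317  17  17  38] [322.  327.6] med [0.457 0.267 0.032] lo [0.45  0.242 0.031] hi [0.474 0.279 0.037]
```

View pics/c1.png

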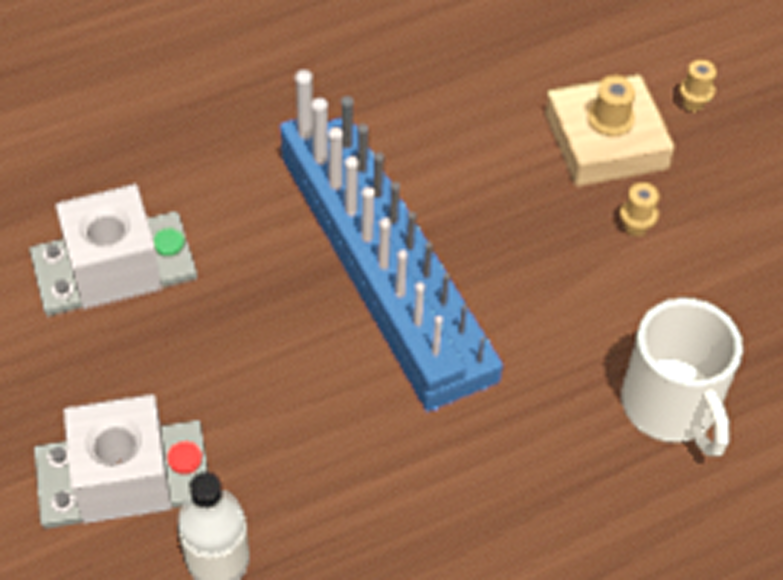

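View pics/c2.png

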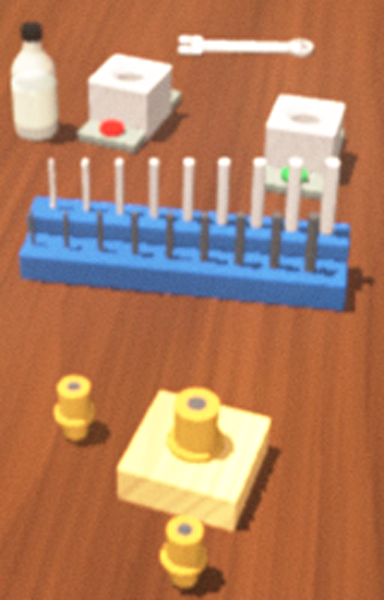

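```bash
cat > m.py <<'E'
from h import *
def circ(q):
    A=np.c_[2*q[:,:2],np.ones(len(q))]; s=np.linalg.lstsq(A,(q[:,:2]**2).sum(1),rcond=None)[0]
    return s[:2],np.sqrt(s[2]+s[0]**2+s[1]**2)
E
python3 - <<'E'
from m import *
for n in ['scene','side']:
    P,p,d=cloud(n,n+'0'); X,Y,Z=P[...,0],P[...,1],P[...,2]
    # bush top
    m=(np.hypot(X-.475,Y-.256)<.04)&(abs(Z-.07)<.006)
    u8=m.astype(np.uint8); v,u=np.nonzero(m)
    cn=max(cv2.findContours(u8,cv2.RETR_EXTERNAL,cv2.CHAIN_APPROX_NONE)[0],key=len)[:,0]
    q=plane(n,cn,.07); print(n,'bush top',len(u),'z',np.median(Z[m]).round(4),'circle',circ(q),'cloud mid',((P[m].min(0)+P[m].max(0))/2).round(4))
    for nm,c in dict(A=(.5,-.19),B=(.68,-.15)).items(): pass
    # housings tops: z~.06, y<-0.05
    m=(abs(Z-.06)<.006)&(X>.3)&(X<.8)&(Y<-.07)&(Y>-.5)
    nn,l,st,cc=cv2.connectedComponentsWithStats(m.astype(np.uint8))
    for i in range(1,nn):
        if st[i,4]<60: continue
        q=P[l==i]; cs,h=cv2.findContours((l==i).astype(np.uint8),cv2.RETR_CCOMP,cv2.CHAIN_APPROX_NONE)
        o=max(cs,key=len)[:,0]; W=plane(n,o,.06)[:,:2]
        rect=cv2.minAreaRect((W*1000).astype(np.float32)); print(' top',st[i],'z',np.median(q[:,2]).round(4),'rect mm',np.round(rect[0],1),np.round(rect[1],1),round(rect[2],1))
        for j,c in enumerate(cs):
            if h[0][j][3]>=0 and len(c)>12: print('   hole',c[:,0].mean(0).round(1),circ(plane(n,c[:,0],.06)))
    # tags
    hsv=cv2.cvtColor(p,cv2.COLOR_RGB2HSV); H,S=hsv[...,0],hsv[...,1]
    for k,mm in dict(green=(H>45)&(H<80)&(S>120),red=((H<5)|(H>172))&(S>170)&(hsv[...,2]>150)).items():
        mm=mm&(Z<.05)&(Z>0)&(X>.3)&(X<.9)&(Y>-.5)&(Y<0)
        if mm.sum()>5: 
            v,u=np.nonzero(mm); print(' ',k,mm.sum(),u.mean().round(1),v.mean().round(1),plane(n,[[u.mean(),v.mean()]],.020).round(4), np.median(P[mm],0).round(4))
    m=(X>.3)&(X<.75)&(Y>-.08)&(Y<.1)&(Z>.02)&(Z<.2)
    q=P[m]; print(' rack',q.min(0).round(3),q.max(0).round(3))
    m&=(Z<.07); r=cv2.minAreaRect((P[m][:,:2]*1000).astype(np.float32)); print(' rack rect',r)
E
```

```text
scene bush top 111 z 0.0693 circle (array([0.48300042, 0.25835729]), np.float64(0.01671401060349034)) cloud mid [0.4813 0.2585 0.069 ]
 top [179 174  35  30 568] z 0.0593 rect mm [ 427.4 -206.2] [70.4 75.4] 82.8
   hole [195.5 188.4] (array([ 0.42901054, -0.20722815]), np.float64(0.01816605412208017))
 top [182 246  35  33 748] z 0.059 rect mm [ 626.4 -269.4] [70.7 73.5] 75.7
   hole [199.2 262.4] (array([ 0.6279489 , -0.26935685]), np.float64(0.018006387293655095))
 top [222 289  23  15  60] z 0.0597 rect mm [ 738.7 -228.8] [48.7 26.1] 82.5
  green 58 217.7 193.2 [[ 0.4357 -0.1564  0.02  ]] [ 0.4354 -0.1563  0.0194]
  red 48 223.1 267.4 [[ 0.6395 -0.2203  0.02  ]] [ 0.6382 -0.2202  0.0195]
 rack [ 0.373 -0.025  0.02 ] [0.676 0.048 0.129]
 rack rect ((524.4451293945312, 11.439519882202148), (302.271484375, 72.23066711425781), 0.4080512225627899)
side bush top 252 z 0.0715 circle (array([0.47875556, 0.25919005]), np.float64(0.01822812783758656)) cloud mid [0.4791 0.258  0.0699]
 top [267 163  34  19 377] z 0.0623 rect mm [ 623.4 -270.3] [88.8 75. ] 76.6
   hole [283.5 171.9] (array([ 0.62380729, -0.26811556]), np.float64(0.014675788499671698))
 top [235 174  19   9  79] z 0.0605 rect mm [ 718.7 -215.1] [47.8 41.9] 16.8
 top [341 179  32  21 421] z 0.0622 rect mm [ 425.1 -207.3] [87.7 71.9] 82.3
   hole [357.  189.3] (array([ 0.42385827, -0.2048647 ]), np.float64(0.015178814652344176))
  green 7 350.6 212.0 [[ 0.4346 -0.1581  0.02  ]] [ 0.4387 -0.1541  0.0222]
  red 38 276.1 193.0 [[ 0.6354 -0.2208  0.02  ]] [ 0.6346 -0.2161  0.0222]
 rack [ 0.372 -0.03   0.02 ] [0.673 0.047 0.129]
 rack rect ((522.7116088867188, 8.523258209228516), (300.4925231933594, 76.30818176269531), 0.3850122094154358)
```

The block bush at (371,147) is the one: its hub is about 34 mm across, its top is at 70 mm, and it stands in the block. The two at (401,139) and (381,182) are visibly smaller, with tops at 50 mm. The green tag lies about 50 mm from the near bore (housing_a). Moving above the bush for a wrist look.

Call:
servo_tool --plan '[{"grip": 1, "x": 30, "y": -36, "z": 0, "twist": -4}, {"grip": 1, "x": 60, "y": -73, "z": 0, "twist": -8}, {"grip": 1, "x": 90, "y": -110, "z": 0, "twist": -12}, {"grip": 1, "x": 120, "y": -148, "z": 0, "twist": -16}, {"grip": 1, "x": 150, "y": -185, "z": 0, "twist": -20}, {"grip": 1, "x": 180, "y": -222, "z": -5, "twist": -24}, {"grip": 1, "x": 210, "y": -259, "z": -10, "twist": -28}, {"grip": 1, "x": 240, "y": -296, "z": -20, "twist": -28}, {"grip": 1, "x": 270, "y": -333, "z": -30, "twist": -28}, {"grip": 1, "x": 295, "y": -363, "z": -40, "twist": -28}]' --newtons 60

```text
clock: 1.15
tcp_pos: [0.4822, 0.2569, 0.191]
tcp_rot: [0.0, 0.381, 0.925, -0.0]
wrist_force: [0.4, 0.3, 0.0]
finger_gap: 1.005
```

Call:
servo_tool --plan '[{"grip": 1, "x": 0, "y": 0, "z": 0, "twist": 0}, {"grip": 1, "x": 0, "y": 0, "z": 0, "twist": 0}, {"grip": 1, "x": 0, "y": 0, "z": 0, "twist": 0}, {"grip": 1, "x": 0, "y": 0, "z": 0, "twist": 0}, {"grip": 1, "x": 0, "y": 0, "z": 0, "twist": 0}, {"grip": 1, "x": 0, "y": 0, "z": 0, "twist": 0}, {"grip": 1, "x": 0, "y": 0, "z": 0, "twist": 0}, {"grip": 1, "x": 0, "y": 0, "z": 0, "twist": 0}, {"grip": 1, "x": 0, "y": 0, "z": 0, "twist": 0}, {"grip": 1, "x": 0, "y": 0, "z": 0, "twist": 0}]'

```text
clock: 2.15
tcp_pos: [0.4808, 0.2599, 0.1913]
tcp_rot: [0.0, 0.38, 0.925, 0.0]
wrist_force: [-0.3, -0.0, 0.4]
finger_gap: 1.001
```

```bash
python3 - <<'E'
from m import *
s=state(); print(s['clock'],s['tcp_pos'],s['tcp_rot'],s['joints'].round(2))
shot('wrist','w1'); n='wrist'
P,p,d=cloud(n,'w1'); X,Y,Z=P[...,0],P[...,1],P[...,2]; k=dict(pos=s['tcp_pos'],rot=s['tcp_rot'])
m=(np.hypot(X-.48,Y-.258)<.04)&(abs(Z-.07)<.006)
cn=max(cv2.findContours(m.astype(np.uint8),cv2.RETR_EXTERNAL,cv2.CHAIN_APPROX_NONE)[0],key=len)[:,0]
print('top',m.sum(),np.median(Z[m]),cn.mean(0),circ(plane(n,cn,.07,**k)))
m=(np.hypot(X-.48,Y-.258)<.1)&(abs(Z-.03)<.006); r=cv2.minAreaRect((P[m][:,:2]*1000).astype(np.float32)); print('block',r,np.median(Z[m]))
E
```

```text
2.15 [0.4807599  0.25985533 0.1912796 ] [6.67575965e-06 3.79539520e-01 9.25175525e-01 1.41446126e-05] [-0.89  0.24  0.36  1.9  -0.1   1.02  0.31]
top 1219 0.06993225355898275 [278.8018018 201.2972973] (array([0.47833183, 0.25917371]), np.float64(0.016535805827258176))
block ((510.97369384765625, 274.9151611328125), (137.67379760742188, 145.89768981933594), 77.536865234375) 0.029895820700277353
```

View pics/w1.png

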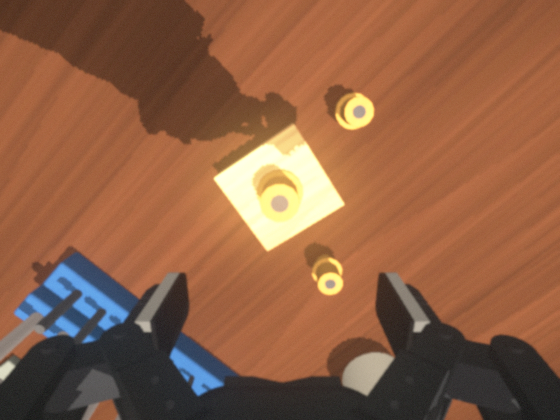

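The wrist view shows the bush hub centred at (279,201), world (0.478, 0.259), with the block around it. The small bushes at (355,110) and (330,285) are off the jaw line, so it's clear to go down.

Call:
servo_tool --plan '[{"grip": 1, "x": -2, "y": -1, "z": -20, "twist": 0}, {"grip": 1, "x": -2, "y": -1, "z": -45, "twist": 0}, {"grip": 1, "x": -2, "y": -1, "z": -70, "twist": 0}, {"grip": 1, "x": -2, "y": -1, "z": -90, "twist": 0}, {"grip": 1, "x": -2, "y": -1, "z": -110, "twist": 0}, {"grip": 1, "x": -2, "y": -1, "z": -125, "twist": 0}, {"grip": 1, "x": -2, "y": -1, "z": -140, "twist": 0}, {"grip": 1, "x": -2, "y": -1, "z": -150, "twist": 0}, {"grip": 1, "x": -2, "y": -1, "z": -150, "twist": 0}, {"grip": 1, "x": -2, "y": -1, "z": -150, "twist": 0}]'

```text
clock: 3.2
tcp_pos: [0.4791, 0.259, 0.0415]
tcp_rot: [0.0, 0.38, 0.925, 0.0]
wrist_force: [0.7, 0.3, 0.3]
finger_gap: 1.0
```

Call:
servo_tool --plan '[{"grip": -1, "x": 0, "y": 0, "z": 0, "twist": 0}, {"grip": -1, "x": 0, "y": 0, "z": 0, "twist": 0}, {"grip": -1, "x": 0, "y": 0, "z": 0, "twist": 0}, {"grip": -1, "x": 0, "y": 0, "z": 0, "twist": 0}, {"grip": -1, "x": 0, "y": 0, "z": 0, "twist": 0}, {"grip": -1, "x": 0, "y": 0, "z": 0, "twist": 0}, {"grip": -1, "x": 0, "y": 0, "z": 0, "twist": 0}, {"grip": -1, "x": 0, "y": 0, "z": 0, "twist": 0}, {"grip": -1, "x": 0, "y": 0, "z": 0, "twist": 0}, {"grip": -1, "x": 0, "y": 0, "z": 0, "twist": 0}]' --newtons 70

```text
clock: 4.2
tcp_pos: [0.4792, 0.2592, 0.0421]
tcp_rot: [0.0, 0.38, 0.925, 0.0]
wrist_force: [-1.5, -1.0, 6.0]
finger_gap: 0.379
```

```bash
python3 - <<'E'
from m import *
print(state()); p,d=shot('wrist','w2'); b,_=shot('side','s2')
B=cv2.resize(b[140:390,230:390],None,fx=2.4,fy=2.4,interpolation=2); 
cv2.imwrite('pics/w2s.png',np.hstack([cv2.resize(p,(400,300)),cv2.resize(B,(300,300))])[:,:,::-1])
E
```

```text
{'clock': 4.2, 'joints': array([-0.83430512,  0.45171707,  0.30961302,  1.99489016, -0.20272289,
        0.72315016,  0.39095503]), 'qvel': array([-0.00017315,  0.00185721, -0.00207036, -0.00038145,  0.00070745,
        0.00027561, -0.00187114]), 'effort': array([-2.61411443e-02, -3.48970020e+01,  3.58049333e+00, -1.66810673e+01,
       -4.89038299e-02, -4.34655044e-01, -3.18128106e-03]), 'tcp_pos': array([0.47924511, 0.25915565, 0.04210855]), 'tcp_rot': array([1.74499780e-04, 3.79519219e-01, 9.25183731e-01, 4.41960417e-04]), 'wrist_force': array([-1.47486919, -0.96006601,  5.96470217]), 'moment': array([-0.17724874,  0.25952791,  0.00212332]), 'finger_gap': 0.37851719676111634}
```

View pics/w2s.png

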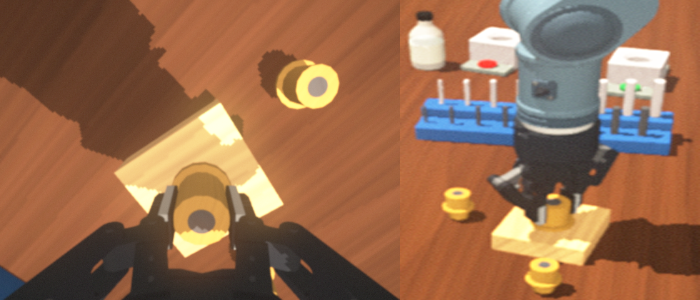

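The wrist and side views show the hub between both pads (gap 0.38, about 32 mm), still in the block. Now lifting straight up.

Call:
servo_tool --plan '[{"grip": -1, "x": 0, "y": 0, "z": 5, "twist": 0}, {"grip": -1, "x": 0, "y": 0, "z": 15, "twist": 0}, {"grip": -1, "x": 0, "y": 0, "z": 30, "twist": 0}, {"grip": -1, "x": 0, "y": 0, "z": 50, "twist": 0}, {"grip": -1, "x": 0, "y": 0, "z": 75, "twist": 0}, {"grip": -1, "x": 0, "y": 0, "z": 100, "twist": 0}, {"grip": -1, "x": 0, "y": 0, "z": 125, "twist": 0}, {"grip": -1, "x": 0, "y": 0, "z": 145, "twist": 0}, {"grip": -1, "x": 0, "y": 0, "z": 160, "twist": 0}, {"grip": -1, "x": 0, "y": 0, "z": 165, "twist": 0}]'

```text
clock: 5.3
tcp_pos: [0.4798, 0.2593, 0.2091]
tcp_rot: [0.001, 0.38, 0.925, 0.002]
wrist_force: [1.1, 0.9, -2.7]
finger_gap: 0.382
```

```bash
python3 - <<'E'
from m import *
s=state(); print(s['clock'],s['tcp_pos'],s['wrist_force'],s['moment'],s['finger_gap'],s['joints'].round(2))
p,d=shot('wrist','w3'); b,_=shot('side','s3'); c,_=shot('scene','sc3')
B=cv2.resize(b[60:390,200:420],None,fx=1.6,fy=1.6,interpolation=2)
cv2.imwrite('pics/w3s.png',np.hstack([cv2.resize(p,(400,300)),cv2.resize(B,(300,450))[:300] if 0 else cv2.resize(B,(200,300)),c[100:400:2,300:500:1].repeat(2,0)])[:,:,::-1])
E
```

```text
5.3 [0.47983803 0.25931413 0.20911886] [ 1.0666774   0.92358801 -2.68747739] [-0.02269003 -0.09359525  0.02946378] 0.38223110490722956 [-0.9   0.21  0.37  1.89 -0.09  1.05  0.3 ]
```

View pics/w3s.png

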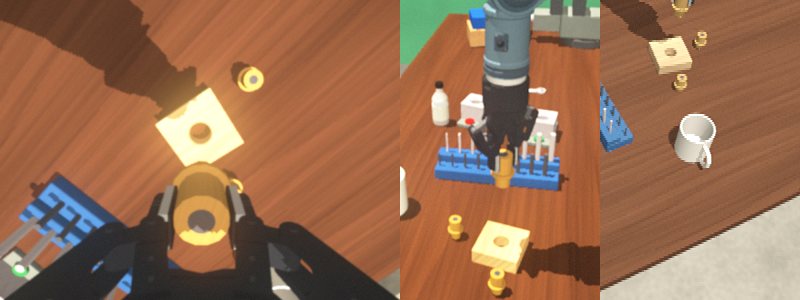

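View pics/s3.png

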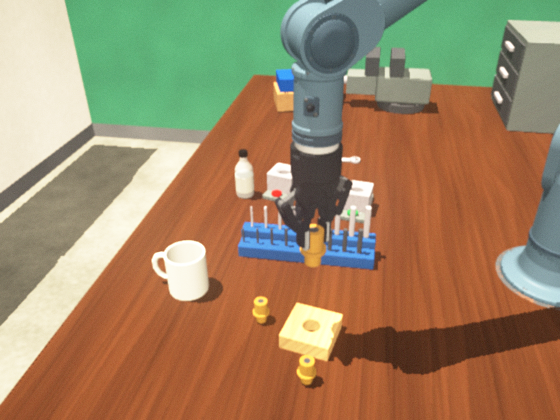

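The bush is held upright and clear of the block, with the empty hole in view. Its underside is at about 0.172 m. I'll carry it over the rack at this height and stop slightly past the green housing for a wrist look.

Call:
servo_tool --plan '[{"grip": -1, "x": 0, "y": -10, "z": 0, "twist": 0}, {"grip": -1, "x": -1, "y": -30, "z": 0, "twist": 0}, {"grip": -1, "x": -3, "y": -60, "z": 0, "twist": 0}, {"grip": -1, "x": -4, "y": -90, "z": 0, "twist": 0}, {"grip": -1, "x": -6, "y": -120, "z": 0, "twist": 0}, {"grip": -1, "x": -7, "y": -150, "z": 0, "twist": 0}, {"grip": -1, "x": -9, "y": -180, "z": 0, "twist": 0}, {"grip": -1, "x": -10, "y": -210, "z": 0, "twist": 0}, {"grip": -1, "x": -12, "y": -240, "z": 0, "twist": 0}, {"grip": -1, "x": -13, "y": -270, "z": 0, "twist": 0}]'

```text
clock: 6.45
tcp_pos: [0.4637, -0.0145, 0.2054]
tcp_rot: [-0.001, 0.381, 0.925, -0.001]
wrist_force: [1.1, 0.0, -2.7]
finger_gap: 0.378
```

Call:
servo_tool --plan '[{"grip": -1, "x": -1, "y": -30, "z": 0, "twist": 0}, {"grip": -1, "x": -3, "y": -60, "z": 0, "twist": 0}, {"grip": -1, "x": -4, "y": -90, "z": 0, "twist": 0}, {"grip": -1, "x": -6, "y": -120, "z": 0, "twist": 0}, {"grip": -1, "x": -7, "y": -150, "z": 0, "twist": 0}, {"grip": -1, "x": -8, "y": -180, "z": 0, "twist": 0}, {"grip": -1, "x": -9, "y": -205, "z": 0, "twist": 0}, {"grip": -1, "x": -10, "y": -225, "z": 0, "twist": 0}, {"grip": -1, "x": -10, "y": -225, "z": 0, "twist": 0}, {"grip": -1, "x": -10, "y": -225, "z": 0, "twist": 0}]'

```text
clock: 7.45
tcp_pos: [0.4537, -0.2371, 0.2056]
tcp_rot: [-0.001, 0.381, 0.925, 0.0]
wrist_force: [0.0, 0.7, -3.1]
finger_gap: 0.375
```

```bash
python3 - <<'E'
from m import *
s=state(); print(s['clock'],s['tcp_pos'],s['tcp_rot'],s['wrist_force'],s['finger_gap'],s['joints'].round(2))
shot('wrist','w4'); n='wrist'; shot('side','s4'); shot('scene','sc4')
P,p,d=cloud(n,'w4'); Z=P[...,2]; k=dict(pos=s['tcp_pos'],rot=s['tcp_rot'])
m=(abs(Z-.06)<.005)&(np.hypot(P[...,0]-.427,P[...,1]+.206)<.06)
print(m.sum(),np.median(Z[m]))
cs,h=cv2.findContours(m.astype(np.uint8),cv2.RETR_CCOMP,cv2.CHAIN_APPROX_NONE)
for j,c in enumerate(cs):
    if len(c)>25: print(h[0][j][3],len(c),c[:,0].mean(0),circ(plane(n,c[:,0],.06,**k)),cv2.minAreaRect((plane(n,c[:,0],.06,**k)[:,:2]*1000).astype(np.float32)))
E
```

```text
7.45 [ 0.45370129 -0.2371413   0.20556427] [-1.10731386e-03  3.81078520e-01  9.24542014e-01  2.59305256e-05] [ 3.02197842e-03  7.40693008e-01 -3.11137778e+00] 0.3746468012643572 [-0.3   0.18  0.78  1.98 -0.14  1.04  1.33]
5211 0.059789619255705806
-1 250 [281.512 149.156] (array([ 0.42459833, -0.20915062]), np.float64(0.03973600876434613)) ((424.76983642578125, -209.37738037109375), (70.06366729736328, 69.47048950195312), 82.82437896728516)
3 140 [280.62857143 151.35      ] (array([ 0.42454943, -0.20887159]), np.float64(0.016933539106959276)) ((424.4188537597656, -209.1276397705078), (34.56578063964844, 33.89304733276367), 89.60526275634766)
```

View pics/w4.png

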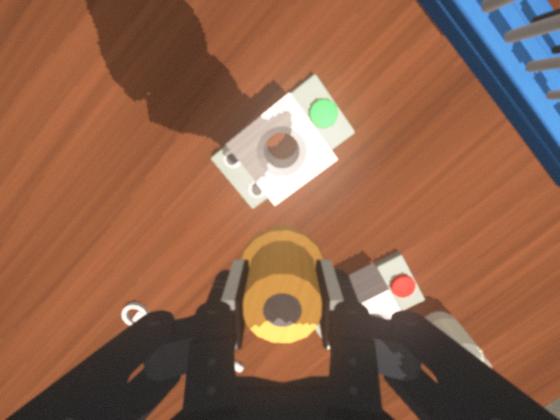

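View pics/sc4.png

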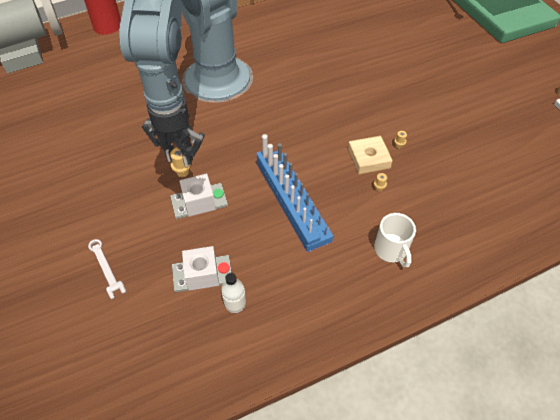

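View pics/s4.png

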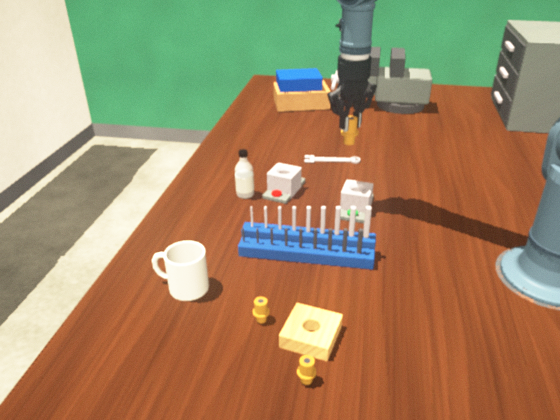

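The wrist view shows the green-tagged housing with its bore at (281,151), world (0.4246, −0.2089), tag at (323,113). The bush is held at (282,285), and nothing else has moved. Next I'll measure the bush in the hand.

```bash
cat > b.py <<'E'
from m import *
import sys
def bush(tag,n='wrist'):
    P,p,d=cloud(n,tag); t=np.load(f'pics/{tag}.npz')['pos']
    k=dict(pos=np.load(f'pics/{tag}.npz')['pos'],rot=np.load(f'pics/{tag}.npz')['rot']) if n=='wrist' else {}
    hsv=cv2.cvtColor(p,cv2.COLOR_RGB2HSV)
    near=(np.hypot(P[...,0]-t[0],P[...,1]-t[1])<.04)&(P[...,2]>t[2]-.05)&(P[...,2]<t[2]+.05)
    br=near&(hsv[...,0]>14)&(hsv[...,0]<32)&(hsv[...,1]>90)
    return P,p,d,t,k,near,br
E
python3 - <<'E'
from b import *
for n,tag in [('wrist','w4'),('scene','sc4'),('side','s4')]:
    P,p,d,t,k,near,br=bush(tag,n); q=P[br]-t
    print(n,br.sum(),'rel lo',np.percentile(q,2,0).round(4),'hi',np.percentile(q,98,0).round(4))
    h,e=np.histogram(q[:,2],bins=np.arange(-.05,.05,.004)); print(list(zip((e[:-1]*1000).round().astype(int),h)))
    v,u=np.nonzero(br); print(u.min(),u.max(),v.min(),v.max())
    if n=='wrist':
        z=np.median(q[q[:,2]>.02][:,2]); m=br&(abs(P[...,2]-t[2]-z)<.003); q=P[m]-t
        print('top z rel',z, 'mid',(q.min(0)+q.max(0))/2, q.max(0)-q.min(0))
        c=np.linalg.lstsq(np.c_[q[:,:2],np.ones(len(q))],q[:,2],rcond=None)[0]; print('top slope',c)
E
```

```text
wrist 6952 rel lo [-0.0192 -0.0142 -0.0077] hi [0.0149 0.0196 0.0288]
[(np.int64(-50), np.int64(0)), (np.int64(-46), np.int64(0)), (np.int64(-42), np.int64(0)), (np.int64(-38), np.int64(0)), (np.int64(-34), np.int64(6)), (np.int64(-30), np.int64(0)), (np.int64(-26), np.int64(0)), (np.int64(-22), np.int64(0)), (np.int64(-18), np.int64(0)), (np.int64(-14), np.int64(22)), (np.int64(-10), np.int64(828)), (np.int64(-6), np.int64(454)), (np.int64(-2), np.int64(218)), (np.int64(2), np.int64(261)), (np.int64(6), np.int64(256)), (np.int64(10), np.int64(270)), (np.int64(14), np.int64(290)), (np.int64(18), np.int64(314)), (np.int64(22), np.int64(363)), (np.int64(26), np.int64(3637)), (np.int64(30), np.int64(22)), (np.int64(34), np.int64(5)), (np.int64(38), np.int64(2)), (np.int64(42), np.int64(1))]
219 334 226 342
top z rel 0.027641296880406174 mid [-0.00075475  0.00115329  0.0276207 ] [0.03625369 0.03683467 0.00593969]
top slope [ 0.00869264 -0.0110978   0.02766907]
scene 322 rel lo [-0.0121 -0.0179 -0.0344] hi [0.0225 0.0148 0.0293]
[(np.int64(-50), np.int64(0)), (np.int64(-46), np.int64(0)),
[... 779 characters left out ...]
t64(-46), np.int64(0)), (np.int64(-42), np.int64(0)), (np.int64(-38), np.int64(1)), (np.int64(-34), np.int64(15)), (np.int64(-30), np.int64(15)), (np.int64(-26), np.int64(15)), (np.int64(-22), np.int64(17)), (np.int64(-18), np.int64(18)), (np.int64(-14), np.int64(4)), (np.int64(-10), np.int64(20)), (np.int64(-6), np.int64(46)), (np.int64(-2), np.int64(19)), (np.int64(2), np.int64(21)), (np.int64(6), np.int64(14)), (np.int64(10), np.int64(17)), (np.int64(14), np.int64(15)), (np.int64(18), np.int64(16)), (np.int64(22), np.int64(14)), (np.int64(26), np.int64(19)), (np.int64(30), np.int64(36)), (np.int64(34), np.int64(1)), (np.int64(38), np.int64(1)), (np.int64(42), np.int64(1))]
341 358 115 144
```

The bush underside is 37 mm below the TCP and the tilt is about 0.8°. It is centred on the TCP within about 1.4 mm. Moving over the bore, with the descent left partial.

Call:
servo_tool --plan '[{"grip": -1, "x": -7, "y": 7, "z": 0, "twist": 0}, {"grip": -1, "x": -14, "y": 14, "z": 0, "twist": 0}, {"grip": -1, "x": -21, "y": 21, "z": 0, "twist": 0}, {"grip": -1, "x": -28, "y": 28.5, "z": 0, "twist": 0}, {"grip": -1, "x": -28, "y": 28.5, "z": -15, "twist": 0}, {"grip": -1, "x": -28, "y": 28.5, "z": -35, "twist": 0}, {"grip": -1, "x": -28, "y": 28.5, "z": -55, "twist": 0}, {"grip": -1, "x": -28, "y": 28.5, "z": -70, "twist": 0}, {"grip": -1, "x": -28, "y": 28.5, "z": -70, "twist": 0}, {"grip": -1, "x": -28, "y": 28.5, "z": -70, "twist": 0}]'

```text
clock: 8.6
tcp_pos: [0.4275, -0.2072, 0.1365]
tcp_rot: [-0.0, 0.379, 0.925, 0.0]
wrist_force: [-0.6, -0.3, -1.3]
finger_gap: 0.376
```

```bash
python3 - <<'E'
from b import *
s=state(); print(s['clock'],s['tcp_pos'],s['wrist_force'],s['finger_gap'])
ims=[]
for n,tag in [('wrist','w5'),('scene','sc5'),('side','s5')]:
    p,_=shot(n,tag); P,p,d,t,k,near,br=bush(tag,n); q=P[br]-t
    v,u=np.nonzero(br); print(n,br.sum(),u.min(),u.max(),v.min(),v.max())
    if n=='wrist': ims.append(cv2.resize(p,(400,300)))
    else:
        a,b=int(np.mean(u)),int(np.mean(v)); ims.append(cv2.resize(p[b-30:b+70,a-33:a+34],(200,300),interpolation=2))
        # flange widest row and spigot: edge midlines -> per row extents
        for r in range(v.min(),v.max()+1):
            uu=u[v==r]; print(r,uu.min(),uu.max(),end=' | ')
        print()
cv2.imwrite('pics/v5.png',np.hstack(ims)[:,:,::-1])
E
```

```text
8.6 [ 0.42754313 -0.20718414  0.13653649] [-0.56073936 -0.29101487 -1.32884488] 0.37614169904471406
wrist 6890 234 342 225 342
scene 272 183 201 156 182
156 186 190 | 157 186 190 | 158 184 192 | 159 184 188 | 160 183 187 | 161 183 194 | 162 183 194 | 163 183 194 | 164 184 194 | 165 184 194 | 166 184 195 | 167 185 195 | 168 185 195 | 169 184 195 | 170 184 195 | 171 184 196 | 172 184 201 | 173 184 201 | 174 185 201 | 175 185 200 | 176 186 199 | 177 187 199 | 178 189 199 | 179 190 199 | 180 190 198 | 181 191 197 | 182 193 194 | 
side 295 349 366 147 175
147 356 364 | 148 356 364 | 149 361 364 | 150 358 365 | 151 357 366 | 152 357 365 | 153 357 365 | 154 357 365 | 155 357 365 | 156 356 365 | 157 356 364 | 158 356 364 | 159 356 364 | 160 356 364 | 161 349 365 | 162 350 365 | 163 349 365 | 164 349 365 | 165 350 365 | 166 351 364 | 167 352 363 | 168 352 362 | 169 352 362 | 170 352 362 | 171 352 362 | 172 352 362 | 173 352 361 | 174 353 361 | 175 355 359 |
```

View pics/v5.png

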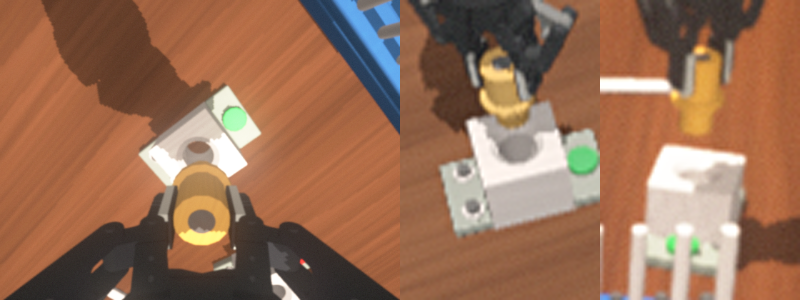

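```bash
python3 - <<'E'
from b import *
def proj(n,X):
    c=camera_params(n); return cv2.projectPoints(np.array([X],float),c['rvec'],c['tvec'],c['K'],c['dist_coeffs'])[0].ravel()
obs={}
for n,tag in [('scene','sc5'),('side','s5')]:
    print(n,'bore hyp',proj(n,[.4275,-.2072,.06]).round(1),'spigot',proj(n,[.4275,-.2072,.105]).round(1),'bottom',proj(n,[.4275,-.2072,.0995]).round(1))
# triangulate with DLT
def tri(a,b):
    Ps=[];us=[]
    for n,uv in (('scene',a),('side',b)):
        c=camera_params(n); Rm=cv2.Rodrigues(c['rvec'])[0]; Ps.append(np.c_[Rm,c['tvec']]); us.append(cv2.undistortPoints(np.array([[uv]],float),c['K'],c['dist_coeffs']).reshape(2,1))
    X=cv2.triangulatePoints(Ps[0],Ps[1],us[0],us[1])[:,0]; return (X[:3]/X[3]).round(4)
print('bore tri',tri((195.5,188.4),(357,189.3)))
print('orig bush tri top (hub circle)')
for n,tag in [('scene','sc5'),('side','s5')]:
    p=np.load(f'pics/{tag}.npz')['p']; a,b=(193,170) if n=='scene' else (358,163)
    cv2.imwrite(f'pics/z_{n}.png',cv2.resize(p[b-25:b+35,a-30:a+30],(600,600),interpolation=cv2.INTER_NEAREST)[:,:,::-1])
E
```

```text
scene bore hyp [195.6 188. ] spigot [193.  176.6] bottom [193.4 178. ]
side bore hyp [355.7 188.7] spigot [356.9 172.8] bottom [356.8 174.8]
bore tri [ 0.4251 -0.2077  0.0573]
orig bush tri top (hub circle)
```

View pics/z_scene.png

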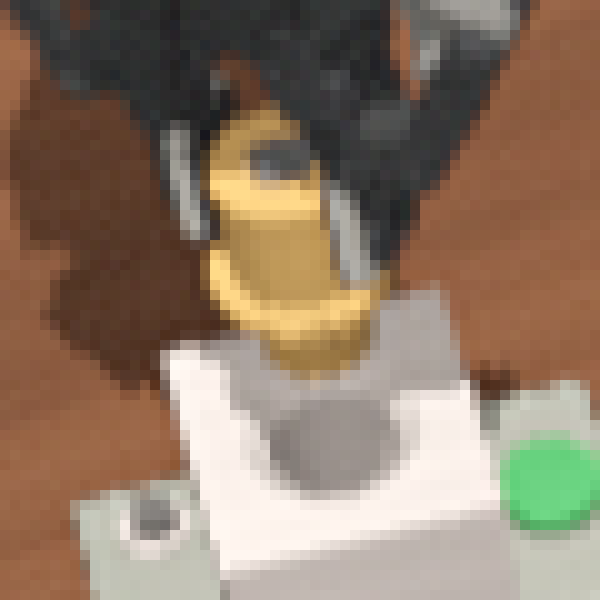

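View pics/z_side.png

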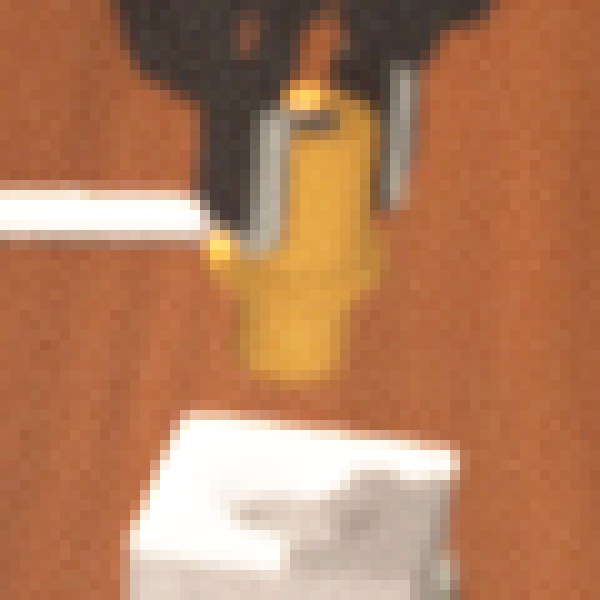

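The bush is over the bore, but scene, side and wrist all agree it sits about 2 mm too far in +x and 2 mm too far in +y. I'll correct that and lower it to about 10 mm above the mouth.

Call:
servo_tool --plan '[{"grip": -1, "x": -1, "y": -1, "z": 0, "twist": 0}, {"grip": -1, "x": -2, "y": -2, "z": 0, "twist": 0}, {"grip": -1, "x": -2, "y": -2, "z": -5, "twist": 0}, {"grip": -1, "x": -2, "y": -2, "z": -12, "twist": 0}, {"grip": -1, "x": -2, "y": -2, "z": -20, "twist": 0}, {"grip": -1, "x": -2, "y": -2, "z": -25, "twist": 0}, {"grip": -1, "x": -2, "y": -2, "z": -28, "twist": 0}, {"grip": -1, "x": -2, "y": -2, "z": -29, "twist": 0}, {"grip": -1, "x": -2, "y": -2, "z": -29, "twist": 0}, {"grip": -1, "x": -2, "y": -2, "z": -29, "twist": 0}]'

```text
clock: 9.75
tcp_pos: [0.426, -0.2097, 0.1075]
tcp_rot: [0.0, 0.38, 0.925, 0.0]
wrist_force: [-0.1, -0.6, -3.4]
finger_gap: 0.371
```

Call:
servo_tool --plan '[{"grip": -1, "x": 0, "y": 0, "z": 0, "twist": 0}, {"grip": -1, "x": 0, "y": 0, "z": 0, "twist": 0}, {"grip": -1, "x": 0, "y": 0, "z": 0, "twist": 0}, {"grip": -1, "x": 0, "y": 0, "z": 0, "twist": 0}, {"grip": -1, "x": 0, "y": 0, "z": 0, "twist": 0}, {"grip": -1, "x": 0, "y": 0, "z": 0, "twist": 0}, {"grip": -1, "x": 0, "y": 0, "z": 0, "twist": 0}, {"grip": -1, "x": 0, "y": 0, "z": 0, "twist": 0}, {"grip": -1, "x": 0, "y": 0, "z": 0, "twist": 0}, {"grip": -1, "x": 0, "y": 0, "z": 0, "twist": 0}]'

```text
clock: 10.75
tcp_pos: [0.4257, -0.2096, 0.1073]
tcp_rot: [-0.0, 0.379, 0.925, -0.0]
wrist_force: [0.1, 0.2, -2.7]
finger_gap: 0.376
```

```bash
python3 - <<'E'
from b import *
s=state(); print(s['clock'],s['tcp_pos'],s['tcp_rot'],s['wrist_force'],s['finger_gap'],np.abs(s['qvel']).max())
ims=[]
for n,tag in [('wrist','w6'),('scene','sc6'),('side','s6')]:
    shot(n,tag); P,p,d,t,k,near,br=bush(tag,n); q=P[br]-t
    if n=='wrist':
        z=np.median(q[q[:,2]>.02][:,2]); m=br&(abs(P[...,2]-t[2]-z)<.003); q=P[m]-t
        print('top z rel',z,'bottom',t[2]+z-.065,'mid',((q.min(0)+q.max(0))/2+t).round(4)); print(np.linalg.lstsq(np.c_[q[:,:2],np.ones(len(q))],q[:,2],rcond=None)[0])
    else:
        c=camera_params(n); pr=lambda X: cv2.projectPoints(np.array([X],float),c['rvec'],c['tvec'],c['K'],c['dist_coeffs'])[0].ravel().round(1)
        print(n,'pred bottom',pr([*t[:2],t[2]-.037]),'lo',pr([*t[:2],.06]))
        v,u=np.nonzero(br)
        for r in range(v.max()-12,v.max()+1): print(r,u[v==r].min(),u[v==r].max(),end=' | ')
        print()
        a,b=int(u.mean()),int(v.mean()); ims.append(cv2.resize(p[b-25:b+35,a-20:a+20],(400,600),interpolation=2))
cv2.imwrite('pics/v6.png',np.hstack(ims)[:,:,::-1])
E
```

```text
10.75 [ 0.42573177 -0.20958862  0.10726565] [-1.06367527e-05  3.79479195e-01  9.25200271e-01 -7.00793611e-06] [ 0.08753193  0.16543178 -2.66064692] 0.37582900693965754 0.0016487700086429678
top z rel 0.027669158914636144 bottom 0.06993481202323218 mid [ 0.4263 -0.2099  0.1349]
[ 0.00768127 -0.01054887  0.02770404]
scene pred bottom [193.8 185.2] lo [194.4 187.8]
177 185 196 | 178 185 196 | 179 185 201 | 180 185 201 | 181 185 201 | 182 185 200 | 183 186 200 | 184 187 200 | 185 189 200 | 186 190 199 | 187 191 199 | 188 191 198 | 189 193 196 | 
side pred bottom [356.7 184.7] lo [356.5 188.3]
173 349 366 | 174 349 366 | 175 350 366 | 176 350 365 | 177 352 364 | 178 352 362 | 179 353 362 | 180 353 362 | 181 353 362 | 182 353 362 | 183 353 361 | 184 353 361 | 185 355 361 |
```

View pics/v6.png

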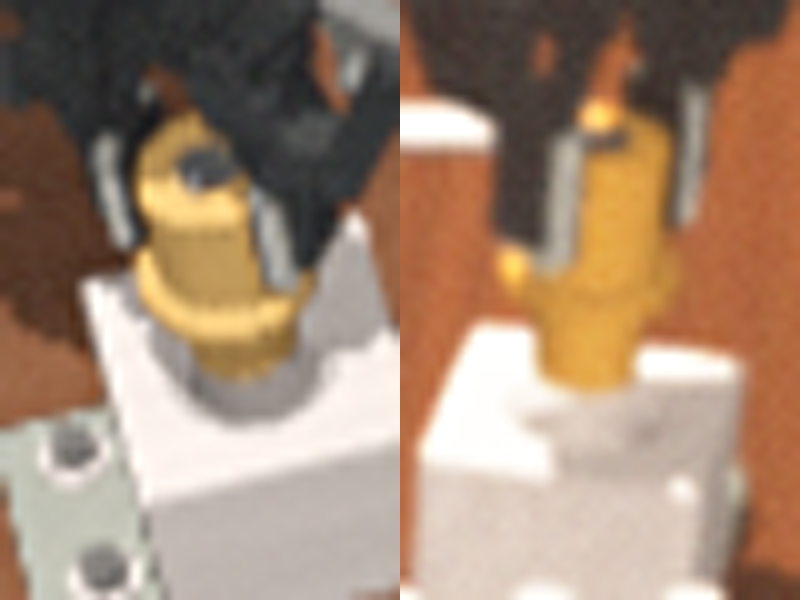

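The close-up shows the spigot centred over the bore mouth in both views. In columns the scene has spigot 194.7 against an expected 194.9, and the side has 357.3 against 357.2. The underside is at 0.070 m. Handing in.

```bash
python3 -c "
from plant import close_job
print(close_job())"
```

```text
the job is handed in; nothing more can be done
None
```

I took the largest bush out of the wooden block and carried it over the middle of the drill rack, with its underside at about 0.17 m. I handed in at about 11 s with it held over the bore of the green-tagged housing, the one nearer the robot. No verdict was reported.

**Last checks:**
- **Height:** the underside is about 10 mm above the bore's mouth.
- **Tilt:** about 0.7°, with the spigot down.
- **Stillness:** the arm was still, and the grip was steady at 0.376 of full opening, at 70 N.
- **Centring:** within about 1 mm in the scene and side views, and about 2 mm in the wrist camera.
- **Contact:** I saw no contact with the rack or either housing, and the wrist force showed only the bush's weight. In the last full views I checked, before the final lowering, the mug, bottle and spanner had not moved.

**Disagreements:** single-camera positions of the bore differed by up to about 4 mm, within what I'd expect from the roughly 2 mm calibration of each camera. I therefore relied on bush-to-bore offsets measured within each view. These led me to shift the bush about 2 mm in both x and y before the final lowering.

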